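# Feed a name-plaque blank into the sign painter's lettering bay

### The job

Take the narrow wooden push stick by its upright handle and use it to feed the small wooden plaque blank along the channel of the lettering jig, under the bridge, until the whole blank lies in the open bay between the bridge and the end stop. Move the blank only with the stick, never with the fingers, and leave the look-alike wide float where it lies. Then draw the stick back until it is clear of the bridge and let it go, standing flat on its sole in the channel mouth or on the table.

Things in the scene. Friction and masses are not known exactly. Their poses are not given: they have to be found in the camera images.
- jig: Wooden jig on a grey board, fixed to the table. Origin at table height under the bridge's middle, x = feed direction, z up; mm. Board x -230..170, y +-55, top (channel floor) z 12. Two fences x -180..170, tops z 32, channel 50 wide between them, open above and at the mouth (x -180). Bridge x -25..25, full width, underside z 40, top z 52. Bay x 25..155, then the end stop.
- blank: Plaque blank: plain light-wood block 70 x 44 x 16 mm (x, y, z), 50 g, lying loose in the channel between mouth and bridge, long side along it. Origin: centre of its underside, at jig x -120..-75 mm at the start. In the bay its centre is at jig x 60..120. (A 60 x 50 mm block on the bare table is not it.)
- stick: Narrow push stick: light-wood slat 200 x 30 x 14 mm with an upright darker handle post 30 (x) x 24 (y) mm, top at z 90, 0.14 kg. Origin on the underside below the handle; x along the slat to its pushing end at +150 mm (other end -50), z up. Grip the post across y near z 68; it balances there. x points to the robot's left at the start. The slat fits under the bridge, the post does not.
- float: Look-alike to leave alone: same length, handle and frame as the stick, but its slat is 60 mm wide, too wide for the channel. Either of the two may lie on the robot's right, the other on its left.
Things that resemble listed ones, but are neither listed nor needed, are in the scene too. Leave any orange look-alike of the stick alone.

How it is judged (in metres and radians):
On the way, in this order (a step that is already met when the one before it is completed fails the run):
1. the blank is under the bridge, lying on the channel floor, with the stick close behind it in the channel (x of blank in the frame of jig between -0.03 and 0.03 m and y of blank in the frame of jig between -0.015 and 0.015 m and z of blank in the frame of jig below 0.022 m and horizontal distance between stick and blank below 0.205 m and x of stick in the frame of jig below -0.12 m and y of stick in the frame of jig between -0.035 and 0.035 m), for 0.05 s.
2. the whole blank is in the bay beyond the bridge (x of blank in the frame of jig between 0.06 and 0.125 m and y of blank in the frame of jig between -0.015 and 0.015 m and z of blank in the frame of jig below 0.022 m), for 0.1 s.
At the end, for the whole second after the job is handed in: Blank at rest on the channel floor, centre 60 to 125 mm past the bridge middle and within 15 mm of the centre line. Stick at rest, within 0.2 rad of flat, clear of the bridge: origin over 175 mm before the bridge middle or over 60 mm off the centre line. Float moved under 30 mm (all of step 2 and linear speed of each of blank, stick below 0.01 m/s and angle between stick's own z axis and vertical below 0.2 rad and (x of stick in the frame of jig below -0.175 m or y of stick in the frame of jig above 0.06 m or y of stick in the frame of jig below -0.06 m)); the robot touches nothing.
It fails at once if the fingers touch the blank (contact force between the fingers and blank above 0.3 N).
It fails at once if the wide float is moved by more than 30 mm (distance of float from where it was at the start of the episode above 0.03 m).
It also fails if it takes over 45 s, if anything falls off the work surface, if the arm or the gripper's body presses on something with over 40 N, if the wrist force passes 120 N, or if a joint passes its speed limit or range.

### The arm

A 7-joint arm with a two-finger parallel gripper is mounted at the origin on the work surface. World frame = base frame: x ahead of the robot, y to its left, z up, the work surface at z = 0. Lengths are in mm, angles in rad, forces in N, time in s.
With the tool pointing down it reaches from about 400 to 850 mm from the base axis. Payload 4.5 kg.
Tool frame: the origin (TCP) lies at the centre of the arm's flange, where the gripper is bolted on; the fingertips stand ahead of it and the grasp point (between the pads) lies 147 mm ahead of it (manip.tip_reach is the z of the fingertips in the tool frame, in mm); z points along the fingers, y is the line along which they close (so a half turn about z gives the same grasp; the last joint's range is limited). The gripper opens to 88 mm and grips with 3 to 60 N. Pads are 18 mm wide; open, the fingers measure 123 mm over their backs; the gripper's body (75 mm by 187 mm) begins 45 mm behind the grasp point.
Start: joints at [1.243, 0.689, -0.195, 1.565, 0.157, 0.902, -0.215], TCP at [221.247, -584.54, 404.743] pointing down, gripper open.
Joint ranges: [-3.01, 3.01], [-0.46, 2.08], [-1.47, 1.51], [0.13, 2.56], [-1, 4.14], [0.04, 2.09], [-2.66, 2.66]. Speed limits (rad/s): [2.57, 2.57, 3.14, 3.14, 3.14, 3.14, 3.14].

### API

Orientations are given as a unit quaternion [x, y, z, w].
In Python, from cell import manip, optics, nets gives the robot as it stands. The module is installed in compiled form; this text tells all that it offers.
- The arm moves only by the tool drive_tool, never from a script. Its argument "motion" is one flat list of numbers, 7 for each row, row after row: the shift along the tool's x, y, z in m, then the turn, a rotation vector about the tool's x, y, z in rad, then the opening, from 0 (shut) to 1 (fully open). In form: [dx, dy, dz, rx, ry, rz, jaw, dx, dy, dz, rx, ry, rz, jaw, ...]. A call has 1 to 10 rows; each row is the pose to reach, as a shift and turn from the pose commanded when the call began, along the tool's axes at that moment; what a row does not reach only later rows make up. A row lasts 1/8 s, in which the tool goes at most 62.5 mm and 10.7 degrees, less where a joint would pass 70% of its speed; a pose out of reach is approached as far as the arm can. A call with a gripper value outside its range is refused whole. The fingers move at their own pace and stop on an object; the grip force is fixed at half the most. Time passes only in rows, so rows that repeat a pose let the fingers close. It gives the time, the measured TCP pose, the force, the opening and the grip force at its end, in the units of the state.
- manip.state(): the state, without advancing time (a new reading comes with each control period).
- optics.get_image(name): name is "scene" or "side" or "wrist"; returns (picture, depth): 420x560x3 uint8, red, green, blue; 420x560 float32, mm along the optical axis (not along the pixel's ray), 0 where there is no reading.
- optics.calibration(name): a dict with "intrinsics" (3x3 intrinsics, pixels), "R" (3x3) and "t" (3): a world point X has camera coordinates R X + t. Camera axes: x right, y down, z forward; pixel columns grow to the right and rows downward; lengths in mm; the calibration is good to about 2 mm. A picture is of the moment at which its call begins: read the wrist's pose just before it. calibration takes no time and is no camera call; for the wrist camera it gives the pose at the moment of the call.
- manip.close_job(): hands the job in; it is judged then, once.
Trained networks look in the newest picture that a camera, given by its name, has taken for a name from the list of things; names that differ only in an ending like _2 or _b are one class to them, and where a whole thing is asked for, a point or a joint stands for the part that bears it (a point fixed in the world has none). Each returns a list of dicts, best first, with "conf" (0 to 1); they miss things now and then, are a little off and sometimes report something else, mostly with a low value. They report only what shows in the picture. A call takes as long as a camera call. They do not tell look-alikes from the thing itself.
- nets.recognise(name, camera): "position" ([column, row] in pixels, amid what is visible of it).
The state is a dict: "clock": time; "joint_pos": joint angles; "joint_vel": joint speeds; "joint_torque": joint torques, N m; "ee_pos": TCP position; "tcp_rot": TCP orientation; "ft_force": force on the tool from outside, world axes, zero at the start; "torque": the same for the moment, N m; "finger_gap": opening from 0.0 (shut) to 1.0 (fully open); "grip_force": force on a finger pad.
Only numpy, scipy, OpenCV 4.12 (cv2) and the standard library are available. Lean on these libraries where they do the work, as an engineer would, in place of code of your own. Each camera call takes 0.05 s, during which the arm holds its last target. There are 200 camera calls.

## Working session

There is one attempt and no reset: what is moved stays moved. The work goes in short steps, Python scripts to look and compute and a tool call to move; the robot and the scene stay as the last step left them, time stands still between calls to the robot, and variables do not carry over. Pictures are saved under pics/ and viewed, at most 10 in all, crops included, and the job is handed in when it is done.

Besides the shell and the picture viewer there is one more tool, called after "Call:" by a JSON object that holds its "name" and its "arguments". drive_tool: Moves the arm, as the interface text tells. Its arguments: {"type":"object","properties":{"motion":{"type":"array","items":{"type":"number"}}},"required":["motion"]}

```bash
mkdir -p pics; cat > h.py <<'E'
import numpy as np, cv2
from cell import manip, optics, nets
def grab(n):
    c=optics.calibration(n); p,d=optics.get_image(n); return p,d,c
def world(d,c):
    K=np.array(c["intrinsics"]);R=np.array(c["R"]);t=np.array(c["t"])
    v,u=np.mgrid[:d.shape[0],:d.shape[1]]
    P=np.stack([(u-K[0,2])/K[0,0]*d,(v-K[1,2])/K[1,1]*d,d],-1)
    return (P-t)@R
E
python3 - <<'E'
from h import *
for n in ["scene","side"]:
    p,d,c=grab(n); W=world(d,c); np.savez(f"{n}.npz",p=p,W=W,d=d)
    for k in ["jig","blank","stick","float"]:
        for r in nets.recognise(k,n)[:3]:
            u,v=np.int32(np.round(r["position"])); print(n,k,round(r["conf"],2),u,v,W[v,u].round())
    cv2.imwrite(f"pics/{n}0.png",p[...,::-1])
print(manip.state(), manip.tip_reach)
E
```

```text
scene jig 0.94 320 259 [614. 132.  50.]
scene stick 0.86 326 213 [440. 167.  13.]
scene stick 0.63 377 169 [273. 337.  15.]
scene float 0.6 179 210 [ 423. -236.   13.]
side jig 0.7 195 223 [605. 159.  10.]
side blank 0.64 235 196 [589.  40.  27.]
side stick 0.84 245 264 [423. 187.  15.]
side stick 0.78 262 352 [239. 346.  59.]
side float 0.57 348 178 [ 423. -223.   12.]
{'clock': 0.5, 'joint_pos': array([ 1.24279514,  0.6891467 , -0.19460514,  1.56537129,  0.1572925 ,
        0.90248216, -0.21507555]), 'joint_vel': array([-0.00046218, -0.00188042,  0.00117642, -0.00039724, -0.00040136,
       -0.00069854, -0.00037094]), 'joint_torque': array([ 1.06400163e-03, -5.27100742e+01, -1.26549684e+00, -1.53604674e+01,
       -5.19140961e-02,  3.41066489e-04,  5.69093913e-05]), 'ee_pos': array([ 221.24546424, -584.51799993,  404.69460988]), 'tcp_rot': array([ 9.83677121e-01,  1.79942548e-01,  6.46980365e-06, -1.38999935e-05]), 'ft_force': array([-0.05560117, -0.06824705, -0.79973142]), 'torque': array([-0.02902535, -0.02055881, -0.03517604]), 'grip_force': 0.0, 'finger_gap': 1.0017640217823618} 166.0
```

View pics/scene0.png

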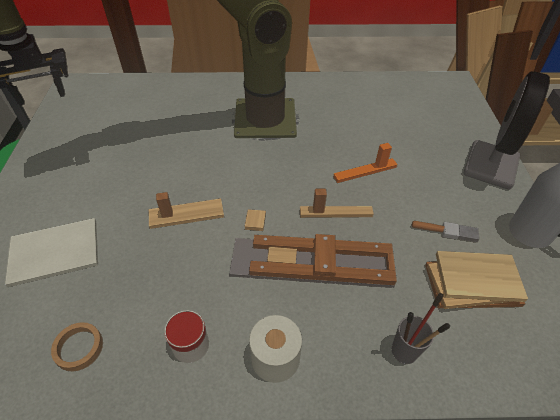

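View pics/side0.png

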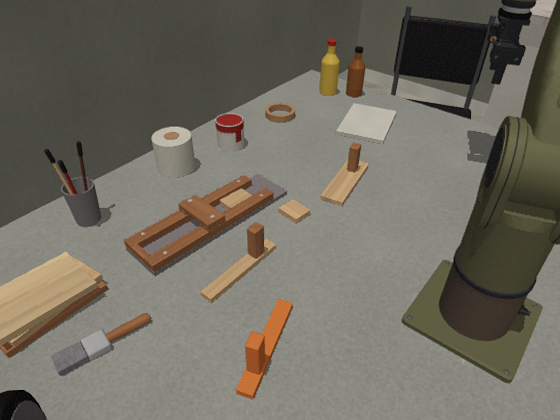

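The scene picture shows the stick with its post at about (320,200), its slat reaching to (373,211), and the jig from (232,257) at the mouth to (395,262) at the stop. The blank is at (282,255), the wide float at (185,210), the orange decoy at (365,165) and a loose block at (256,219). The side view agrees with this.

```bash
cat > m.py <<'E'
from h import *
def rect(P): 
    (c,s,a)=cv2.minAreaRect(P[:,:2].astype(np.float32)); return np.round(c,1),np.round(s,1),round(a,2),len(P)
for n in ["scene","side"]:
    z=np.load(f"{n}.npz"); W=z["W"]; p=z["p"].astype(int); ok=z["d"]>0
    x,y,h=W[...,0],W[...,1],W[...,2]
    def box(x0,x1,y0,y1,z0,z1): return ok&(x>x0)&(x<x1)&(y>y0)&(y<y1)&(h>z0)&(h<z1)
    print(n)
    for nm,b in dict(jigtops=(530,690,-110,350,26,38),bridge=(530,690,30,240,46,58),board=(530,690,-110,350,7,60),
        slat=(370,480,60,320,8,22),post=(370,480,60,320,30,100),posttop=(370,480,60,320,84,98)).items():
        P=W[box(*b)]
        if len(P)>5:
            print(nm,*rect(P),"z",np.percentile(P[:,2],[5,50,95]).round(), "med",np.median(P,0).round(1))
    m=box(560,650,-60,100,20,34)&(p[...,0]>150)&(p[...,1]>110)
    P=W[m]; print("blank",*rect(P),np.median(P,0).round(1)) if len(P)>5 else 0
E
python3 m.py
```

```text
scene
jigtops [595.8 140.6] [350.3 113.6] 84.71 3319 z [27. 32. 35.] med [603.9 105.1  31.8]
bridge [595.9 145.5] [ 49.9 111. ] 84.23 808 z [49. 52. 55.] med [599.6 145.4  52.3]
board [593.5 113.3] [405.2 114. ] 84.51 6825 z [11. 30. 53.] med [598.  124.3  30. ]
slat [431.  195.8] [199.5  36.3] 89.29 642 z [10. 14. 17.] med [433.8 203.9  13.8]
post [432.4 146. ] [31.7 24.9] 82.71 249 z [34. 71. 91.] med [440.4 144.7  70.9]
posttop [431.5 146.2] [28.9 23.8] 86.63 86 z [85. 89. 92.] med [433.9 146.4  89.3]
blank [585.3  41.6] [67.9 44.4] 83.46 386 [585.8  41.8  28.4]
side
jigtops [592.  142.7] [351.4 114.8] 84.58 2925 z [27. 31. 34.] med [582.  188.8  31.2]
bridge [592.9 147.8] [ 52.5 112.8] 84.9 736 z [48. 51. 54.] med [588.7 150.8  51.4]
board [589.6 117.5] [402.  114.8] 84.58 6030 z [10. 30. 52.] med [591.3 171.1  30. ]
slat [427.4 198.3] [201.  33.] 89.43 1003 z [10. 13. 16.] med [424.6 219.7  13.4]
post [426.8 149.5] [32.  26.1] 87.17 449 z [34. 68. 90.] med [418.9 156.2  68.4]
posttop [426.7 148.9] [30.4 25.5] 84.05 133 z [85. 89. 91.] med [424.7 150.5  88.7]
blank [596.7  21.7] [112.3  77.5] 87.79 296 [583.4  43.3  27.6]
```

Both views agree after averaging:
- **Jig:** origin about (594.5, 146.5), feed direction 84.6°.
- **Blank:** jig x about -104, centred in the channel.
- **Stick:** origin about (429, 147.5), yaw 89.3°.

I'll move via a waypoint to hover above the stick.

```bash
cat > go.py <<'E'
# go.py x y z stickyaw(deg) ... : chained targets; prints tool-frame shift & rz from each previous target
import sys; from h import *
from scipy.spatial.transform import Rotation as R
s=manip.state(); p=np.array(s["ee_pos"]); r=R.from_quat(s["tcp_rot"])
a=np.array(sys.argv[1:],float).reshape(-1,4)
for q in a:
    m=r.as_matrix(); w=np.radians(q[3]-90)   # tool y along +world x when stick yaw 90
    ty=np.array([np.cos(w),np.sin(w),0]); tz=np.array([0,0,-1.]); T=R.from_matrix(np.c_[np.cross(ty,tz),ty,tz])
    print(q,"shift m",((q[:3]-p)@m/1000).round(4),"rv",(r.inv()*T).as_rotvec().round(4))
    p,r=q[:3],T
E
python3 go.py 470 -200 400 89.3 429 147.5 330 89.3
```

```text
[ 470.  -200.   400.    89.3] shift m [ 0.3688 -0.2716  0.0047] rv [-0.     -0.     -1.1967]
[429.  147.5 330.   89.3] shift m [ 0.347  -0.0452  0.07  ] rv [0. 0. 0.]
```

Call:
{"name": "drive_tool", "arguments": {"motion": [0.369, -0.272, 0.005, 0, 0, -1.197, 1, 0.369, -0.272, 0.005, 0, 0, -1.197, 1, 0.369, -0.272, 0.005, 0, 0, -1.197, 1, 0.369, -0.272, 0.005, 0, 0, -1.197, 1, 0.369, -0.272, 0.005, 0, 0, -1.197, 1, 0.369, -0.272, 0.005, 0, 0, -1.197, 1, 0.369, -0.272, 0.005, 0, 0, -1.197, 1, 0.369, -0.272, 0.005, 0, 0, -1.197, 1, 0.369, -0.272, 0.005, 0, 0, -1.197, 1, 0.369, -0.272, 0.005, 0, 0, -1.197, 1]}}

```text
clock: 1.75
ee_pos: [469.3, -201.0, 399.6]
tcp_rot: [0.712, 0.702, -0.001, 0.0]
ft_force: [-1.0, -0.2, 0.4]
finger_gap: 1.0
grip_force: 0.0
```

Call:
{"name": "drive_tool", "arguments": {"motion": [0.347, -0.045, 0.07, 0, 0, 0, 1, 0.347, -0.045, 0.07, 0, 0, 0, 1, 0.347, -0.045, 0.07, 0, 0, 0, 1, 0.347, -0.045, 0.07, 0, 0, 0, 1, 0.347, -0.045, 0.07, 0, 0, 0, 1, 0.347, -0.045, 0.07, 0, 0, 0, 1, 0.347, -0.045, 0.07, 0, 0, 0, 1, 0.347, -0.045, 0.07, 0, 0, 0, 1, 0.347, -0.045, 0.07, 0, 0, 0, 1]}}

```text
clock: 2.88
ee_pos: [429.7, 145.7, 329.8]
tcp_rot: [0.713, 0.701, -0.0, 0.001]
ft_force: [0.2, -0.1, -0.1]
finger_gap: 1.0
grip_force: 0.0
```

```bash
python3 - <<'E'
from h import *
s=manip.state(); print(s["clock"],s["ee_pos"],s["tcp_rot"],s["joint_pos"])
p,d,c=grab("wrist"); W=world(d,c); np.savez("w1.npz",p=p,W=W,d=d); cv2.imwrite("pics/w1.png",p[...,::-1])
x,y,h=np.moveaxis(W,-1,0); ok=d>0
for nm,z0,z1 in [("slat",8,20),("top",84,96)]:
    P=W[ok&(abs(x-429)<50)&(y>60)&(y<330)&(h>z0)&(h<z1)]
    if len(P)>9: print(nm,cv2.minAreaRect(P[:,:2].astype(np.float32)),len(P),np.median(P,0).round(1))
E
```

```text
2.875 [429.73496783 145.70444875 329.82808646] [ 7.12818952e-01  7.01347743e-01 -4.14294636e-04  5.60080122e-04] [-0.21770212  0.61981668 -0.32975165  2.13753596  0.45005348  0.4504222
 -0.91596849]
slat ((426.6889953613281, 195.41583251953125), (200.1215057373047, 30.073957443237305), 89.46241760253906) 6174 [427.  232.2  15.3]
top ((426.0980529785156, 145.83267211914062), (29.64644432067871, 23.565393447875977), 89.5978775024414) 1378 [426.3 147.2  91.2]
```

View pics/w1.png

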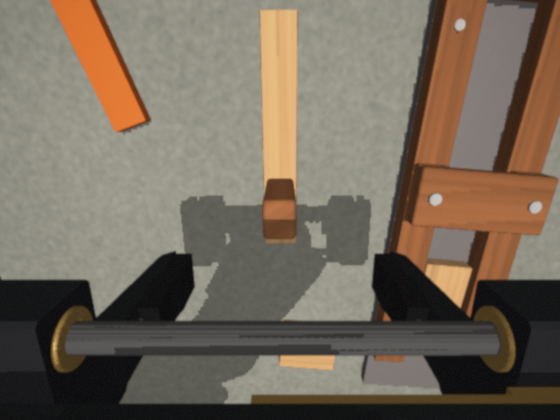

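The wrist view shows the narrow slat running up from the post at (280,210), with the post midway between the fingers. The orange decoy is upper left and the jig is on the right, with nothing under the fingers. I'll descend and grip.

Call:
{"name": "drive_tool", "arguments": {"motion": [-0.001, -0.002, 0.06, 0, 0, 0, 1, -0.001, -0.002, 0.1, 0, 0, 0, 1, -0.001, -0.002, 0.115, 0, 0, 0, 1, -0.001, -0.002, 0.115, 0, 0, 0, 0, -0.001, -0.002, 0.115, 0, 0, 0, 0, -0.001, -0.002, 0.115, 0, 0, 0, 0, -0.001, -0.002, 0.115, 0, 0, 0, 0, -0.001, -0.002, 0.115, 0, 0, 0, 0, -0.001, -0.002, 0.115, 0, 0, 0, 0, -0.001, -0.002, 0.115, 0, 0, 0, 0]}}

```text
clock: 4.18
ee_pos: [427.2, 147.0, 214.7]
tcp_rot: [0.711, 0.703, 0.0, 0.0]
ft_force: [0.0, 1.1, 1.6]
finger_gap: 0.266
grip_force: 30.0
```

```bash
python3 - <<'E'
from h import *
s=manip.state(); print(s["clock"],s["ee_pos"],s["tcp_rot"],s["finger_gap"],s["grip_force"],s["ft_force"])
z=np.load("w1.npz"); W=z["W"]; x,y,h=np.moveaxis(W,-1,0); ok=z["d"]>0
for nm,z0,z1 in [("bridge",46,60)]:
    P=W[ok&(x>520)&(h>z0)&(h<z1)]; print(nm,cv2.minAreaRect(P[:,:2].astype(np.float32)),np.median(P,0))
for n in ["scene","side"]:
    p,d,c=grab(n); W=world(d,c); x,y,h=np.moveaxis(W,-1,0)
    P=W[(d>0)&(abs(x-429)<40)&(y>190)&(y<330)&(h>7)&(h<24)]; print(n,cv2.minAreaRect(P[:,:2].astype(np.float32)),np.median(P,0))
E
python3 go.py 427 146 290 89.3 440 -60 290 84.6 562 -200 290 84.6
```

```text
4.175 [427.24624566 147.03612783 214.74781004] [7.11257605e-01 7.02931443e-01 4.01094752e-05 6.46980926e-05] 0.26564436885698417 29.98914542426064 [0.00608569 1.06316713 1.61759568]
bridge ((592.0394287109375, 144.90542602539062), (50.32585906982422, 110.5150375366211), 84.38155364990234) [590.03327496 146.88648949  53.37120917]
scene ((431.7864990234375, 243.31854248046875), (34.4948844909668, 104.94488525390625), 2.0686793327331543) [434.48690831 246.63350637  13.75851428]
side ((428.3030700683594, 244.46499633789062), (109.13727569580078, 32.342498779296875), 89.4410400390625) [425.86885649 248.11765695  13.27363169]
[427.  146.  290.   89.3] shift m [-0.001  -0.0002 -0.0752] rv [0.0002 0.0001 0.0005]
[440.  -60.  290.   84.6] shift m [-0.2058  0.0155  0.    ] rv [0.    0.    0.082]
[ 562.  -200.   290.    84.6] shift m [-0.1279  0.1346  0.    ] rv [0. 0. 0.]
```

The grip is good (23.4 mm gap, 30 N). The jig origin relative to the stick comes out at about (592.7, 146.3), yaw 84.5°. I'll lift, carry the stick to jig x = -350, and look before lowering.

```bash
python3 go.py 427.2 147 300 89.3 559.5 -202 300 84.5
```

```text
[427.2 147.  300.   89.3] shift m [-0.     -0.     -0.0852] rv [0.0002 0.0001 0.0005]
[ 559.5 -202.   300.    84.5] shift m [-0.3474  0.1366  0.    ] rv [0.     0.     0.0838]
```

Call:
{"name": "drive_tool", "arguments": {"motion": [0, 0, -0.03, 0, 0, 0, 0, 0, 0, -0.06, 0, 0, 0, 0, 0, 0, -0.085, 0, 0, 0, 0, 0, 0, -0.085, 0, 0, 0, 0]}}

```text
clock: 4.78
ee_pos: [427.6, 146.9, 300.7]
tcp_rot: [0.712, 0.703, 0.001, 0.0]
ft_force: [0.1, -0.2, -1.8]
finger_gap: 0.27
grip_force: 30.0
```

Call:
{"name": "drive_tool", "arguments": {"motion": [-0.04, 0.016, 0, 0, 0, 0.01, 0, -0.09, 0.035, 0, 0, 0, 0.03, 0, -0.14, 0.055, 0, 0, 0, 0.045, 0, -0.19, 0.075, 0, 0, 0, 0.06, 0, -0.24, 0.095, 0, 0, 0, 0.07, 0, -0.29, 0.115, 0, 0, 0, 0.084, 0, -0.33, 0.13, 0, 0, 0, 0.084, 0, -0.347, 0.136, 0, 0, 0, 0.084, 0, -0.347, 0.136, 0, 0, 0, 0.084, 0, -0.347, 0.136, 0, 0, 0, 0.084, 0]}}

```text
clock: 6.02
ee_pos: [558.8, -199.1, 299.2]
tcp_rot: [0.739, 0.674, 0.0, -0.001]
ft_force: [0.2, -0.3, -1.8]
finger_gap: 0.263
grip_force: 30.0
```

```bash
cat > see.py <<'E'
import sys; from h import *
s=manip.state(); print(s["clock"],s["ee_pos"],s["tcp_rot"],s["ft_force"],s["finger_gap"])
O=np.array([592.7,146.3]); a=np.radians(84.5); ex=np.array([np.cos(a),np.sin(a)]); ey=np.array([-ex[1],ex[0]])
t=(s["ee_pos"][:2]-O); print("tcp in jig",(t@ex).round(1),(t@ey).round(1))
ims=[]
for n in sys.argv[2:]:
    p,d,c=grab(n); np.savez(f"{sys.argv[1]}_{n}.npz",p=p,W=world(d,c),d=d); ims.append(p)
    cv2.imwrite(f"pics/{sys.argv[1]}_{n}.png",p[...,::-1])
E
python3 see.py a wrist scene side; python3 - <<'E'
from h import *
for n in ["wrist","scene","side"]:
    z=np.load(f"a_{n}.npz"); W=z["W"];x,y,h=np.moveaxis(W,-1,0);ok=z["d"]>0
    for nm,m in dict(slat=(abs(x-565)<60)&(y>-180)&(y<-20)&(h>80)&(h<115),fence=(x>500)&(x<680)&(y>-100)&(y<330)&(h>27)&(h<38),bridge=(x>500)&(x<680)&(y>50)&(h>46)&(h<60)&(y<240)).items():
        P=W[ok&m]
        if len(P)>9: print(n,nm,cv2.minAreaRect(P[:,:2].astype(np.float32)),len(P),np.percentile(P[:,2],[5,50,95]).round(1))
E
```

```text
6.025 [ 558.76125531 -199.05884155  299.24638162] [ 7.39078986e-01  6.73617777e-01  1.51161891e-04 -1.14852914e-03] [ 0.24011847 -0.3218598  -1.82425651] 0.2634183757931779
tcp in jig -347.0 0.7
wrist slat ((564.0794677734375, -127.42024230957031), (107.96651458740234, 30.18323516845703), 84.72696685791016) 12037 [ 98.8  99.9 101. ]
scene slat ((568.887451171875, -114.84487915039062), (131.12960815429688, 33.144737243652344), 85.38200378417969) 730 [ 88.8  98.8 101.3]
scene fence ((595.4042358398438, 140.9278564453125), (349.8063049316406, 113.8252182006836), 84.51057434082031) 3212 [28.  32.  34.8]
scene bridge ((596.6170654296875, 145.0113983154297), (50.215545654296875, 112.09333038330078), 83.63426208496094) 810 [49.2 52.2 54.8]
side slat ((565.3965454101562, -113.24506378173828), (135.71493530273438, 33.367191314697266), 85.08363342285156) 510 [ 86.6  97.7 100.1]
side fence ((592.593017578125, 141.66888427734375), (352.5364074707031, 114.9378890991211), 84.13224029541016) 2850 [27.8 31.3 33.7]
side bridge ((592.8544311523438, 149.07513427734375), (51.48550796508789, 112.38426971435547), 85.32547760009766) 732 [48.2 51.5 53.6]
```

View pics/a_wrist.png

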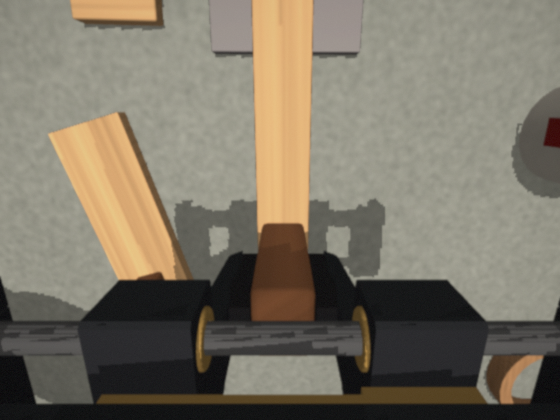

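The slat (columns 253–313) sits centred over the board (210–362), with the float to the left and clear. I'll shift about 1.5 mm toward the centre line and lower it onto the mouth floor.

Call:
{"name": "drive_tool", "arguments": {"motion": [0, 0.0015, 0.03, 0, 0, 0, 0, 0, 0.0015, 0.06, 0, 0, 0, 0, 0, 0.0015, 0.069, 0, 0, 0, 0, 0, 0.0015, 0.07, 0, 0, 0, 0, 0, 0.0015, 0.07, 0, 0, 0, 0]}}

```text
clock: 6.8
ee_pos: [561.1, -201.6, 230.8]
tcp_rot: [0.74, 0.672, 0.001, 0.001]
ft_force: [-0.0, -0.3, -1.1]
finger_gap: 0.271
grip_force: 30.0
```

```bash
python3 see.py b wrist scene side; python3 - <<'E'
from h import *
for n in ["wrist","scene","side"]:
    z=np.load(f"b_{n}.npz"); W=z["W"];x,y,h=np.moveaxis(W,-1,0);ok=z["d"]>0
    for nm,m in dict(slat=(abs(x-565)<20)&(y>-180)&(y<-20)&(h>22)&(h<38),fence=(x>500)&(x<680)&(y>-32)&(y<330)&(h>27)&(h<38)).items():
        P=W[ok&m]
        if len(P)>9: print(n,nm,cv2.minAreaRect(P[:,:2].astype(np.float32)),len(P),np.percentile(P[:,2],[5,50,95]).round(1))
E
```

```text
6.8 [ 561.07870096 -201.56309979  230.75999097] [7.40129622e-01 6.72463587e-01 5.73816424e-04 7.33401453e-04] [-0.01176359 -0.33036962 -1.10643687] 0.2712890709924967
tcp in jig -349.3 -1.9
wrist slat ((567.3323974609375, -129.01341247558594), (105.09513854980469, 30.132709503173828), 84.60614013671875) 11676 [30.1 31.3 32.4]
scene slat ((567.0936279296875, -99.5710220336914), (38.86289596557617, 160.38140869140625), 1.9704155921936035) 525 [26.2 30.3 33. ]
scene fence ((595.0562744140625, 140.87936401367188), (349.136962890625, 114.32633972167969), 84.5019302368164) 3215 [28.1 31.9 34.9]
side slat ((565.9243774414062, -99.98858642578125), (37.98823547363281, 159.66639709472656), 0.5185977816581726) 391 [23.5 28.9 31.5]
side fence ((591.5892944335938, 142.8900909423828), (351.0814208984375, 117.98738098144531), 84.9881362915039) 2836 [27.8 31.2 33.6]
```

View pics/b_wrist.png

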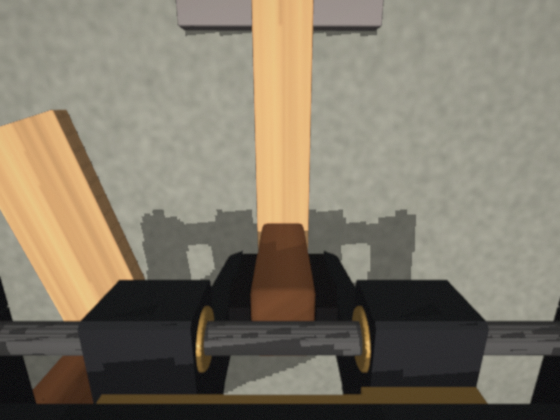

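The slat is centred on the board to within about 2 mm. I'll lower the rest of the way and enter the mouth.

Call:
{"name": "drive_tool", "arguments": {"motion": [0, -0.0015, 0.003, 0, 0, 0, 0, 0, -0.0015, 0.0035, 0, 0, 0, 0, 0.01, -0.0015, 0.0035, 0, 0, 0, 0, 0.02, -0.0015, 0.0035, 0, 0, 0, 0, 0.03, -0.0015, 0.0035, 0, 0, 0, 0, 0.04, -0.0015, 0.0035, 0, 0, 0, 0, 0.05, -0.0015, 0.0035, 0, 0, 0, 0, 0.05, -0.0015, 0.0035, 0, 0, 0, 0]}}

```text
clock: 7.95
ee_pos: [564.2, -150.0, 226.3]
tcp_rot: [0.74, 0.673, 0.001, -0.0]
ft_force: [0.9, 0.2, 0.4]
finger_gap: 0.269
grip_force: 30.0
```

```bash
python3 see.py c wrist scene; python3 - <<'E'
import cv2
i=cv2.imread("pics/c_scene.png")[200:310,200:420]; cv2.imwrite("pics/c_crop.png",cv2.resize(i,None,fx=3.4,fy=3.4,interpolation=cv2.INTER_CUBIC))
E
```

```text
7.95 [ 564.22219788 -149.98710883  226.30615431] [ 7.39516344e-01  6.73137916e-01  8.86653704e-04 -3.68847630e-04] [0.93077728 0.24220192 0.42551231] 0.2692211337189921
tcp in jig -297.7 -0.1
```

View pics/c_crop.png

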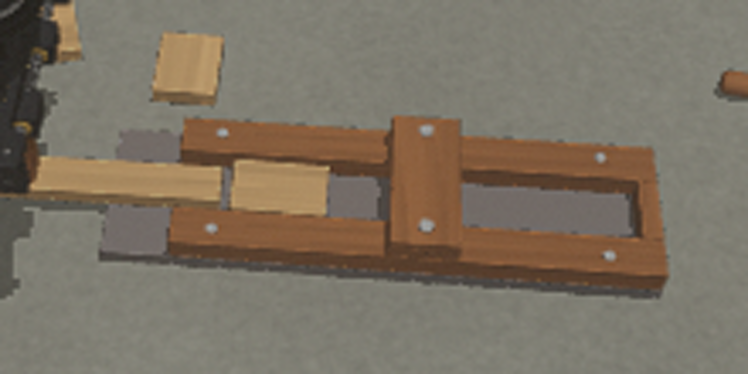

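The slat is inside the channel, with its tip at crop (221,185), just behind the blank at (232–328,188). I'll push it.

Call:
{"name": "drive_tool", "arguments": {"motion": [0.01, 0, 0, 0, 0, 0, 0, 0.022, 0, 0, 0, 0, 0, 0, 0.034, 0, 0, 0, 0, 0, 0, 0.046, 0, 0, 0, 0, 0, 0, 0.058, 0, 0, 0, 0, 0, 0, 0.07, 0, 0, 0, 0, 0, 0, 0.082, 0, 0, 0, 0, 0, 0, 0.094, 0, 0, 0, 0, 0, 0, 0.104, 0, 0, 0, 0, 0, 0, 0.112, 0, 0, 0, 0, 0, 0]}}

```text
clock: 9.3
ee_pos: [574.7, -42.6, 226.8]
tcp_rot: [0.741, 0.671, -0.002, 0.002]
ft_force: [-0.4, -5.7, 7.2]
finger_gap: 0.274
grip_force: 30.0
```

```bash
python3 see.py d scene side; python3 - <<'E'
import cv2,numpy as np
i=cv2.imread("pics/d_scene.png")[200:310,200:420]; j=cv2.imread("pics/d_side.png")[160:280,110:310]
cv2.imwrite("pics/d_crop.png",np.vstack([cv2.resize(i,(550,275),interpolation=3),cv2.resize(j,(550,320),interpolation=3)]))
E
```

```text
9.3 [574.65221179 -42.63396524 226.76169737] [ 0.7410649   0.6714294  -0.0016254   0.00165114] [-0.35928802 -5.74684078  7.18590826] 0.27442320092652955
tcp in jig -189.8 -0.1
```

View pics/d_crop.png

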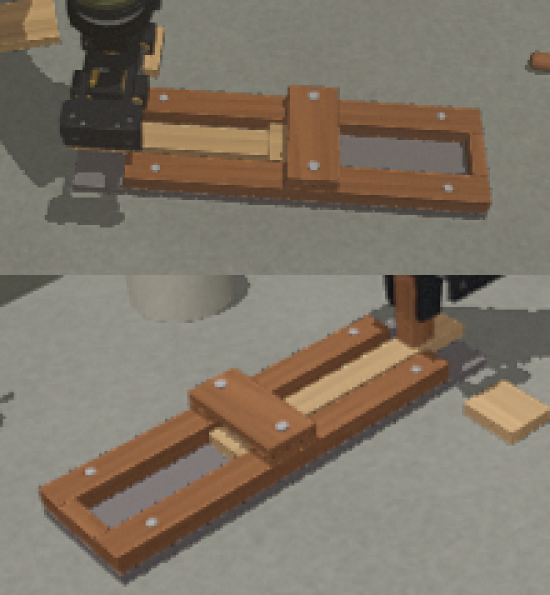

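The blank is under the bridge with its front edge just showing in the bay, flat, and the stick is right behind it. I'll push another 92 mm.

Call:
{"name": "drive_tool", "arguments": {"motion": [0.01, 0, -0.0005, 0, 0, 0, 0, 0.02, 0, -0.0005, 0, 0, 0, 0, 0.032, 0, -0.0005, 0, 0, 0, 0, 0.044, 0, -0.0005, 0, 0, 0, 0, 0.056, 0, -0.0005, 0, 0, 0, 0, 0.068, 0, -0.0005, 0, 0, 0, 0, 0.08, 0, -0.0005, 0, 0, 0, 0, 0.088, 0, -0.0005, 0, 0, 0, 0, 0.092, 0, -0.0005, 0, 0, 0, 0, 0.092, 0, -0.0005, 0, 0, 0, 0]}}

```text
clock: 10.65
ee_pos: [583.3, 52.4, 226.8]
tcp_rot: [0.74, 0.673, 0.0, -0.0]
ft_force: [0.3, -1.9, 5.7]
finger_gap: 0.27
grip_force: 30.0
```

```bash
cat > bl.py <<'E'
import sys; from h import *
O=np.array([592.7,146.3]); a=np.radians(84.5); ex=np.array([np.cos(a),np.sin(a)]); ey=np.array([-ex[1],ex[0]])
for n,o in [("scene",(2.5,-.5)),("side",(-.5,2))]:
    z=np.load(f"{sys.argv[1]}_{n}.npz"); W=z["W"]; r=W[...,:2]-O-np.array(o); u,v,h=r@ex,r@ey,W[...,2]
    P=np.c_[u.ravel(),v.ravel(),h.ravel()][((z["d"]>0)&(u>28)&(u<152)&(abs(v)<21)&(h>20)&(h<36)).ravel()]
    print(n,len(P),np.percentile(P,[3,50,97],axis=0).round(1).tolist() if len(P) else "")
E
python3 see.py e scene side; python3 bl.py e
```

```text
10.65 [583.30190296  52.42724933 226.81866628] [ 7.39821990e-01  6.72802603e-01  1.99115706e-04 -1.99788933e-04] [ 0.30872964 -1.88123422  5.68835139] 0.2699057872736557
tcp in jig -94.3 0.4
scene 554 [[31.9, -19.9, 23.3], [78.8, -1.5, 27.7], [122.3, 19.3, 31.1]]
side 518 [[31.6, -18.6, 23.0], [82.7, 0.6, 27.3], [124.4, 17.8, 29.7]]
```

The blank's front edge is at about 125, so its centre is at about 90, inside the bay. I'll draw the stick back 125 mm.

Call:
{"name": "drive_tool", "arguments": {"motion": [-0.008, 0, 0, 0, 0, 0, 0, -0.022, 0, 0, 0, 0, 0, 0, -0.037, 0, 0, 0, 0, 0, 0, -0.052, 0, 0, 0, 0, 0, 0, -0.067, 0, 0, 0, 0, 0, 0, -0.082, 0, 0, 0, 0, 0, 0, -0.097, 0, 0, 0, 0, 0, 0, -0.112, 0, 0, 0, 0, 0, 0, -0.125, 0, 0, 0, 0, 0, 0, -0.125, 0, 0, 0, 0, 0, 0]}}

```text
clock: 12.0
ee_pos: [571.0, -76.4, 226.6]
tcp_rot: [0.741, 0.671, -0.002, 0.001]
ft_force: [-0.8, -1.7, 4.1]
finger_gap: 0.266
grip_force: 30.0
```

Call:
{"name": "drive_tool", "arguments": {"motion": [0, 0, 0, 0, 0, 0, 0, 0, 0, 0, 0, 0, 0, 0.3, 0, 0, 0, 0, 0, 0, 0.5, 0, 0, 0, 0, 0, 0, 0.7, 0, 0, 0, 0, 0, 0, 0.9, 0, 0, 0, 0, 0, 0, 0.9, 0, 0, 0, 0, 0, 0, 0.9]}}

```text
clock: 12.88
ee_pos: [571.4, -73.2, 226.7]
tcp_rot: [0.74, 0.672, -0.0, 0.0]
ft_force: [0.3, 0.6, -0.8]
finger_gap: 0.846
grip_force: 0.0
```

```bash
python3 see.py f scene side
```

```text
12.875 [571.43312494 -73.18991392 226.72948848] [ 7.40204722e-01  6.72381564e-01 -4.01789506e-06  4.29784307e-05] [ 0.2646464   0.58521483 -0.76110603] 0.8464196712263354
tcp in jig -220.5 0.1
```

Released. I'll rise clear and check.

Call:
{"name": "drive_tool", "arguments": {"motion": [0, 0, -0.02, 0, 0, 0, 0.9, 0, 0, -0.05, 0, 0, 0, 0.9, 0, 0, -0.1, 0, 0, 0, 0.9, 0, 0, -0.15, 0, 0, 0, 0.9, 0, 0, -0.15, 0, 0, 0, 0.9, 0, 0, -0.15, 0, 0, 0, 0.9]}}

```text
clock: 13.72
ee_pos: [571.0, -73.4, 376.2]
tcp_rot: [0.74, 0.672, -0.001, -0.0]
ft_force: [0.1, 0.2, -0.6]
finger_gap: 0.901
grip_force: 0.0
```

```bash
python3 see.py g scene side; python3 bl.py g; python3 - <<'E'
import cv2,numpy as np
i=cv2.imread("pics/g_scene.png")[190:310,140:420]; j=cv2.imread("pics/g_side.png")[140:280,110:390]
cv2.imwrite("pics/g_crop.png",np.vstack([cv2.resize(i,(640,275),interpolation=3),cv2.resize(j,(640,320),interpolation=3)]))
E
```

```text
13.725 [570.98948831 -73.43696173 376.20538174] [ 7.40275106e-01  6.72303848e-01 -5.27252070e-04 -1.59446940e-04] [ 0.05956637  0.20687076 -0.64573612] 0.9010724027353849
tcp in jig -220.8 0.5
scene 425 [[56.7, -19.7, 24.0], [89.9, -1.4, 27.8], [122.8, 19.3, 31.2]]
side 407 [[57.7, -18.6, 24.0], [93.0, 0.0, 27.5], [124.7, 18.6, 29.9]]
```

View pics/g_crop.png

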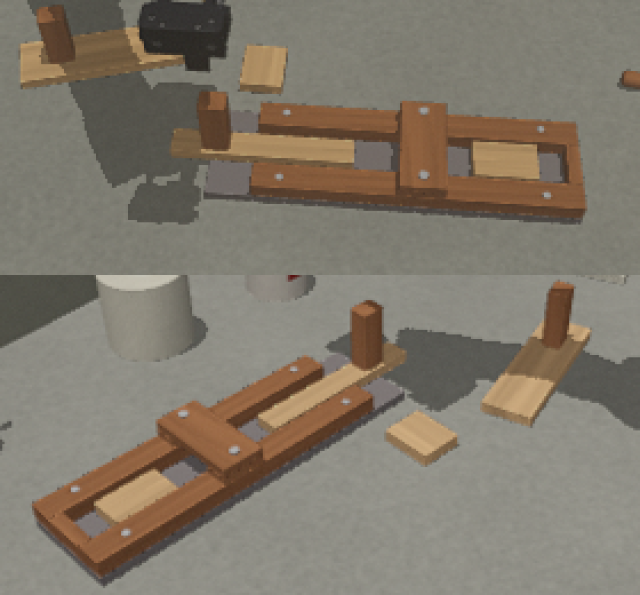

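The blank lies flat in the bay with its centre at about x 90. The stick stands flat in the channel mouth at about x -220, the float is untouched, and the gripper is clear.

```bash
python3 -c "
from h import *
print(manip.close_job())"
```

```text
the job is handed in; nothing more can be done
None
```

Job handed in, no verdict returned: the blank lies in the bay about 90 mm past the bridge middle, the stick stands flat in the channel mouth about 220 mm before it, and the float was left alone.

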